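# Index the tube carousel to its next slot

### The arm

A 7-joint arm with a two-finger parallel gripper is mounted at the origin on the work surface. World frame = base frame: x ahead of the robot, y to its left, z up, the work surface at z = 0. Lengths are in m, angles in rad, forces in N, time in s.
With the tool pointing down it reaches from about 0.4 to 0.875 m from the base axis. Payload 6.5 kg.
Tool frame: the origin (TCP) lies at the centre of the arm's flange, where the gripper is bolted on; the fingertips stand 166 mm ahead of it and the grasp point (between the pads) lies 147 mm ahead of it; z points along the fingers, y is the direction in which the jaws open and shut (so a half turn about z gives the same grasp; the last joint's range is limited). The gripper opens to 88 mm and grips with 3 to 60 N. Pads are 18 mm wide; open, the fingers measure 123 mm over their backs; the gripper's body (75 mm by 187 mm) begins 45 mm behind the grasp point.
Start: joints at [-0.066, 0.536, -0.004, 1.538, 0.003, 1.067, -0.071], TCP at [0.65, 0, 0.405] pointing down, gripper open.
Joint ranges: [-2.7, 2.7], [-0.37, 2.16], [-1.27, 1.26], [0.24, 2.4], [-1.31, 4.45], [0.19, 1.91], [-2.76, 2.76]. Speed limits (rad/s): [2.39, 2.39, 3.14, 3.14, 3.14, 3.14, 3.14].

### API

Orientations are given as a 3x3 rotation matrix whose columns are the frame's x, y, z axes.
In Python, from workcell import status, imaging, ticket gives the robot as it stands.
- The arm moves only by the tool move_arm, never from a script. Its argument "rows" is a list that holds one entry, the list of rows, each a list of 5 numbers: the shift along the world's x, y, z in units of 30 mm (1.0 is 30 mm), then the turn about the world's z in units of 6 degrees (1.0 is 6 degrees), then the finger opening in mm, from 0 to 88.1. A call has 1 to 12 rows; each row shifts and turns the commanded pose from where the row before left it; what a row does not reach is not made up. A row lasts 1/12 s, in which the tool goes at most 41.7 mm and 7.16 degrees, less where a joint would pass 70% of its speed; a pose out of reach is approached as far as the arm can. A call is refused whole if a number of a shift passes 1 or a number of a turn 1, either way. A call with a gripper value outside its range is refused whole. The fingers move at their own pace and stop on an object; the grip force is fixed at half the most. Time passes only in rows, so rows that do not move let the fingers close. It gives the time, the measured TCP pose, the force and the opening at its end, in the units of the state.
- status.get_obs(): the state, without advancing time (a new reading comes with each control period).
- imaging.snapshot(name): name is "scene" or "side" or "wrist"; returns the picture (480x640x3 uint8, blue, green, red); there is no depth.
- imaging.camera_params(name): a dict with "K" (3x3 intrinsics, pixels), "dist_coeffs" ([k1, k2, p1, p2, k3] as OpenCV has them; the pictures are not rectified), "T" (4x4, takes a point from camera to world coordinates); the wrist camera has in their place "mount" (4x4, takes a point from camera to tool coordinates, whose origin is the TCP and whose axes are the flange's). Camera axes: x right, y down, z forward; pixel columns grow to the right and rows downward; lengths in m; the calibration is good to about 2 mm. A picture is of the moment at which its call begins: read the wrist's pose just before it. camera_params takes no time and is no camera call.
- ticket.finish_job(): hands the job in, once; it reports no verdict.
The state is a dict: "t": time; "joint_pos": joint angles; "dq": joint speeds; "tau": joint torques, N m; "position": TCP position; "tool_rot": TCP orientation; "wrist_force": force on the tool from outside, world axes, zero at the start; "moment": the same for the moment, N m; "grip_width": finger opening in m.
Only numpy, scipy, OpenCV 4.12 (cv2) and the standard library are available. Lean on these libraries where they do the work, as an engineer would, in place of code of your own. Each camera call takes 0.05 s, during which the arm holds its last target.

### The job

The sample tube carousel is locked in one of its slots. Press the orange indexing plunger in with the fingertips, turn the carousel clockwise (seen from above) to the very next locking slot by pushing sideways in the plunger's cup, and let the plunger spring fully up so that its pin locks there, then move clear. Grasp nothing: leave the tubes standing in their pockets untouched, and do not disturb the things on the bench.

Things in the scene. Friction and masses are not known exactly. Their poses are not given: they have to be found in the camera images.
- axis (a point): Point on the vertical turning axis of the tube carousel, at the top face of its round grey turntable (244 mm across, top 40 mm above the bench), which stands on a fixed round blue base 324 mm across. A blue hub with a thin steel post reaching 82 mm above the bench stands on the axis. This entry turns with the fixed base: its x axis points to the slot where the plunger starts.
- next_slot (a point): The next slot clockwise, in the fixed aluminium index ring on the base: point 142 mm from the axis, level with the ring's top (66 mm above the bench). The ring surrounds the turntable, from 128 to 156 mm from the axis, 10 mm thick, cut by eight radial slots 13 mm wide, exactly 45 degrees apart.
- reader (a point): Top centre of a grey tube reader block (45 x 60 mm, 62 mm high) fixed to the outside of the base, across the carousel from where the plunger starts; part of the fixed base.
- cup (a point): Centre of the floor of the orange thumb cup topping the indexing plunger: a dish 50 mm wide inside, 56 outside, rim 8 mm above this floor. Floor 90 mm above the bench when up. It stands on the turntable 100 mm from the axis and goes round with it; its rim is the carousel's highest point. Pressed, it moves straight down against a spring (5 N at first, 9 N at the bottom); let go, it springs back.
- pin (a point): Outer tip of the yellow locking pin, 10 mm thick, on the plunger, 146 mm from the axis, moving with the cup. Up: it fills a ring slot and locks the turntable. Pressed in: it is under the ring and a fingertip pushing sideways in the cup turns the table. Let up between slots it rides on the ring's underside and snaps up at the next slot it meets, stopping the table.
- plunger (a joint): How far the plunger is pressed in, m: 0 fully up, 0.014 at its bottom stop; the pin is clear of the ring from 0.010.
- turntable (a joint): Turn of the turntable, rad, growing CLOCKWISE seen from above; about 0 at the start in its first slot (up to 0.02 of play either way), 0.785 at the next slot clockwise. Stays where it is left (light friction).
- tube_red_mid (a point): Centre of a loose sample tube standing in a shallow blue pocket of the turntable: amber glass, red cap, 25 mm thick, 48 mm tall, top 88 mm above the bench. It rides round with the turntable.
- tube_green_mid (a point): Centre of a loose sample tube standing in a shallow blue pocket of the turntable: amber glass, green cap, 25 mm thick, 48 mm tall, top 88 mm above the bench. It rides round with the turntable.
- tube_white_mid (a point): Centre of a loose sample tube standing in a shallow blue pocket of the turntable: amber glass, white cap, 25 mm thick, 48 mm tall, top 88 mm above the bench. It rides round with the turntable.
- bottle_mid (a point): Centre of a green reagent bottle on the bench beside the carousel, 60 mm thick, 120 mm tall, blue cap.
- tip_box_mid (a point): Centre of the lower, pale-blue part of a pipette tip box on the bench, 80 x 110 mm, 62 mm tall with the white tips.
- beaker_mid (a point): Centre of a clear plastic beaker on the bench, 60 mm across at the rim, 70 mm tall.

How it is judged:
On the way, in this order (a step that is already met when the one before it is completed fails the run):
1. the plunger is pressed in while the carousel is still in its first slot (value of joint plunger above 0.009 m and value of joint turntable below 0.12 rad), for 0.03 s.
2. the carousel is turned about half-way or more to the next slot, the pin not yet up (value of joint turntable above 0.35 rad and value of joint plunger above 0.007 m), for 0.03 s.
At the end, for the whole second after the job is handed in: The turntable stands one slot (45 degrees, within 2.3) clockwise of its start, at rest, the plunger up within 2 mm with its pin in the slot; the three tubes stand upright (within 0.15 rad) in their pockets; bottle, tip box and beaker within 12 mm of where they were (value of joint turntable between 0.745 and 0.825 rad and value of joint plunger below 0.002 m and velocity of joint turntable between -0.03 and 0.03 rad/s and angle between each of tube_red_mid, tube_green_mid, tube_white_mid's own z axis and vertical below 0.15 rad and height (world z) of tube_red_mid between 0.058 and 0.07 m and height (world z) of tube_green_mid between 0.058 and 0.07 m and height (world z) of tube_white_mid between 0.058 and 0.07 m and distance of each of bottle_mid, tip_box_mid, beaker_mid from where it was at the start of the episode below 0.012 m); the robot touches nothing.
It fails at once if the carousel is carried well past the next slot (value of joint turntable above 1.05 rad).
It fails at once if the carousel is turned the wrong way (anticlockwise) (value of joint turntable below -0.2 rad).
It fails at once if a sample tube is lifted or tipped over (height (world z) of any of tube_red_mid, tube_green_mid, tube_white_mid above 0.075 m or angle between any of tube_red_mid, tube_green_mid, tube_white_mid's own z axis and vertical above 0.4 rad).
It fails at once if the fingers push or hold a sample tube (contact force between the fingers and tube_red above 2 N or contact force between the fingers and tube_green above 2 N or contact force between the fingers and tube_white above 2 N).
It fails at once if the bottle, tip box or beaker is moved or lifted (distance of any of bottle_mid, tip_box_mid, beaker_mid from where it was at the start of the episode above 0.015 m).
It also fails if it takes over 35 s, if anything falls off the work surface, if the arm or the gripper's body presses on something with over 40 N, if the wrist force passes 120 N, or if a joint passes its speed limit or range.

## Working session

There is one attempt and no reset: what is moved stays moved. The work goes in short steps, Python scripts to look and compute and a tool call to move; the robot and the scene stay as the last step left them, time stands still between calls to the robot, and variables do not carry over. Pictures are saved under pics/ and viewed, and the job is handed in when it is done.

Besides the shell and the picture viewer there is one more tool, called after ">>>" in YAML: its name, and indented under it one key for each argument. move_arm: Moves the arm, as the interface text tells. Its arguments: {"type":"object","properties":{"rows":{"type":"array","items":{"type":"array","items":{"type":"array","items":{"type":"number"}}}}},"required":["rows"]}

```bash
mkdir -p pics; ls
python3 - <<'E'
from workcell import status, imaging
import cv2
o=status.get_obs(); print(o['t'],o['position'],o['wrist_force'],o['grip_width'])
for n in ['scene','side','wrist']:
    cv2.imwrite(f'pics/{n}0.png',imaging.snapshot(n)); p=imaging.camera_params(n); print(n,p)
E
```

```text
pics
0.0 [ 6.49681026e-01 -8.81179849e-06  4.03853955e-01] [-0.3925206  -0.35936279  0.18765622] 0.08790481869978801
scene {'K': array([[464.20881587,   0.        , 324.30549549],
       [  0.        , 464.20881587, 243.03203957],
       [  0.        ,   0.        ,   1.        ]]), 'dist_coeffs': array([-0.07752213,  0.        ,  0.        ,  0.        ,  0.        ]), 'T': array([[-0.70220538,  0.34921394, -0.62044921,  1.39267324],
       [ 0.71168259,  0.36923064, -0.59764256,  0.75639238],
       [ 0.02038375, -0.86123072, -0.50780523,  0.75242698],
       [ 0.        ,  0.        ,  0.        ,  1.        ]])}
side {'K': array([[452.77906983,   0.        , 315.4190561 ],
       [  0.        , 452.77906983, 233.87051981],
       [  0.        ,   0.        ,   1.        ]]), 'dist_coeffs': array([0.02223425, 0.        , 0.        , 0.        , 0.        ]), 'T': array([[ 0.97115234, -0.13203618,  0.19856884,  0.41479259],
       [-0.23756019, -0.6079708 ,  0.75758608, -0.7389707 ],
       [ 0.02069529, -0.78290354, -0.6217988 ,  0.67866368],
       [ 0.        ,  0.        ,  0.        ,  1.        ]])}
wrist {'K': array([[361.40063744,   0.        , 321.06527383],
       [  0.        , 361.40063744, 240.31109218],
       [  0.        ,   0.        ,   1.        ]]), 'dist_coeffs': array([-0.05761934,  0.        ,  0.        ,  0.        ,  0.        ]), 'mount': array([[-1.65000909e-04, -9.56509684e-01, -2.91700528e-01,
         7.51384011e-02],
       [ 9.99999963e-01, -2.20323934e-04,  1.56808334e-04,
        -7.40763336e-04],
       [-2.14257298e-04, -2.91700491e-01,  9.56509685e-01,
         1.94254898e-02],
       [ 0.00000000e+00,  0.00000000e+00,  0.00000000e+00,
         1.00000000e+00]])}
```

View pics/scene0.png

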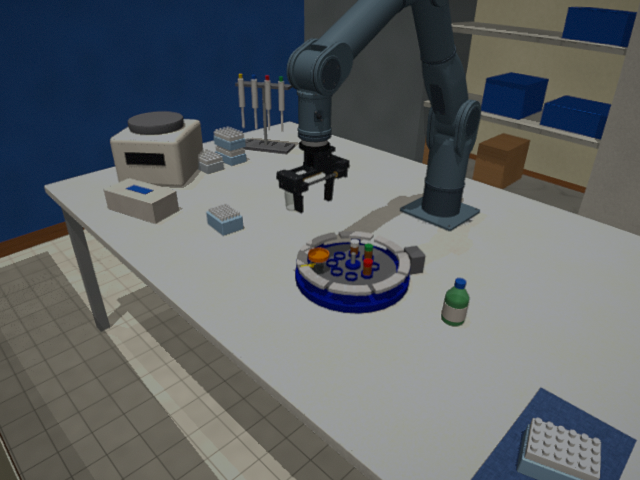

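View pics/side0.png

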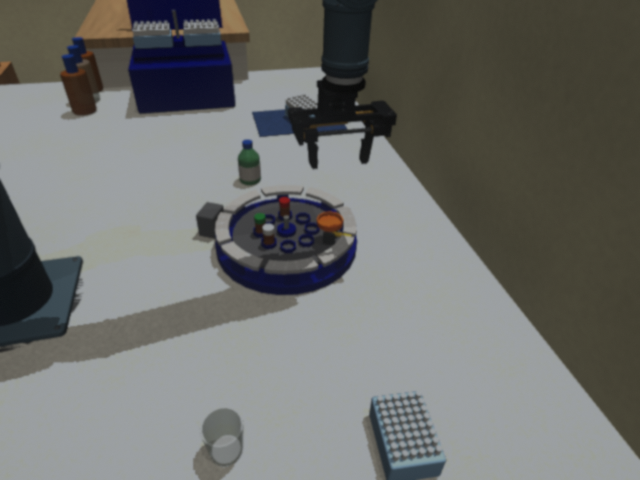

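View pics/wrist0.png

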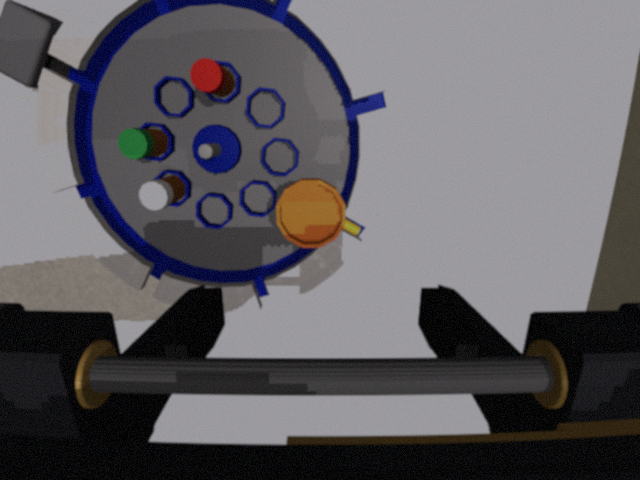

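The wrist view shows the hub at about (217,149) with its post tip at (208,151). The orange cup is at about (311,213), the pin tip at (360,234), and the red, green and white caps at (207,75), (134,143) and (155,195). Next I'll measure these.

```bash
cat > h.py <<'E'
from workcell import status, imaging
import cv2, numpy as np
def cam(n,obs=None):
    p=imaging.camera_params(n)
    if n=='wrist':
        T=np.eye(4);T[:3,:3]=obs['tool_rot'];T[:3,3]=obs['position'];T=T@p['mount']
    else: T=p['T']
    return p['K'],p['dist_coeffs'],np.array(T)
def ray(c,uv,z):
    K,d,T=c
    u=cv2.undistortPoints(np.array([[uv]],float),K,d)[0,0]
    v=T[:3,:3]@np.array([u[0],u[1],1]); o=T[:3,3]
    return o+v*(z-o[2])/v[2]
def orange(im):
    h=cv2.cvtColor(im,cv2.COLOR_BGR2HSV)
    m=cv2.inRange(h,(5,150,110),(18,255,255))
    n,l,s,c=cv2.connectedComponentsWithStats(m)
    i=1+np.argmax(s[1:,4]); return (l==i).astype(np.uint8)*255,s[i],c[i]
def bounds(c,mask,z):
    cs,_=cv2.findContours(mask,cv2.RETR_EXTERNAL,cv2.CHAIN_APPROX_NONE)
    k=max(cs,key=cv2.contourArea)
    P=np.array([ray(c,p[0]+0.0,z) for p in k])[:,:2].astype(np.float32)
    return cv2.minEnclosingCircle(P),P
E
python3 - <<'E'
from h import *
o=status.get_obs(); print(np.round(o['tool_rot'],3))
for n in ['wrist','side','scene']:
    im=cv2.imread(f'pics/{n}0.png'); c=cam(n,o)
    m,s,ce=orange(im); print(n,s,ce,bounds(c,m,.098)[0], ray(c,ce,.098))
c=cam('wrist',o); im=cv2.imread('pics/wrist0.png')
print('post',ray(c,(205,151),.082))
h=cv2.cvtColor(im,cv2.COLOR_BGR2HSV); b=cv2.inRange(h,(110,150,60),(130,255,255))
n,l,s,ce=cv2.connectedComponentsWithStats(b)
for i in range(1,n):
    if s[i,4]>150: print(s[i],ce[i],ray(c,ce[i],.04))
i=1+np.argmax(s[1:,4])
print('pin',ray(c,(361,236),.06))
for k,uv in dict(red=(207,75),green=(134,143),white=(155,195)).items(): print(k,ray(c,uv,.088))
E
```

```text
[[-0.     1.    -0.001]
 [ 1.     0.    -0.   ]
 [-0.    -0.001 -1.   ]]
wrist [ 276  180   69   68 3512] [309.98832574 211.83371298] ((0.6399439573287964, 0.010220488533377647), 0.028960827738046646) [0.63972675 0.01181295 0.098     ]
side [317 215  25  12 213] [328.81220657 220.75117371] ((0.6412851810455322, 0.011302100494503975), 0.026676837354898453) [0.63902372 0.00630766 0.098     ]
scene [308 248  21  14 197] [318.67005076 254.97461929] ((0.6481249332427979, 0.016641827300190926), 0.03401438146829605) [0.6484791  0.01979661 0.098     ]
post [0.55331168 0.05952507 0.082     ]
[  68    0  317  296 9510] [196.22954784 129.19085174] [0.53348957 0.07714567 0.04      ]
[207  62  33  41 209] [229.01435407  83.91866029] [0.5664724  0.11595539 0.04      ]
[154  77  38  40 333] [173.37537538  95.84684685] [0.51502273 0.10662847 0.04      ]
[246  88  39  40 299] [263.97993311 106.83277592] [0.5970509  0.09612667 0.04      ]
[141 123  31  38 222] [160.57657658 140.31081081] [0.49877558 0.06760212 0.04      ]
[ 193  125   47   48 1444] [217.71952909 148.10110803] [0.55225304 0.05989935 0.04      ]
[261 139  37  37 267] [278.09737828 157.41198502] [0.60845655 0.05105516 0.04      ]
[156 170  33  36 212] [177.9245283  184.88207547] [0.51085574 0.02575488 0.04      ]
[240 181  36  36 275] [256.89090909 198.30909091] [0.58668177 0.01238472 0.04      ]
[196 193  36  36 269] [213.82156134 210.55762082] [5.43738802e-01 4.06324156e-04 4.00000000e-02]
pin [ 0.68604759 -0.01966901  0.06      ]
red [0.56136206 0.11696256 0.088     ]
green [0.49741785 0.06688778 0.088     ]
white [0.50956846 0.0243023  0.088     ]
```

The axis is at about (0.5525, 0.060) and the cup at about (0.640, 0.011). That puts them 100.3 mm apart, which matches the 100 mm given. The cup bears about -29.5°, so clockwise takes it to about -74.5°. I'll close the fingers and approach.

>>> move_arm:
  rows:
    - [[-0.33,0.37,-0.6,0,0],[0,0,-0.6,0,0],[0,0,-0.6,0,0],[0,0,-0.6,0,0],[0,0,0,0,0],[0,0,0,0,0],[0,0,0,0,0],[0,0,0,0,0]]

```text
t: 0.82
position: [0.6407, 0.0111, 0.3341]
tool_rot: [[0.0, 1.0, 0.002], [1.0, -0.0, 0.0], [0.0, 0.002, -1.0]]
wrist_force: [0.5, -0.7, 0.7]
grip_width: 0.0366
```

Run:
```python
from h import *
o=status.get_obs(); print(o['t'],o['position'],o['wrist_force'],o['grip_width'])
for n in ['wrist','side','scene']:
    im=imaging.snapshot(n); cv2.imwrite(f'pics/{n}1.png',im);c=cam(n,o)
    m,s,ce=orange(im); print(n,s,ce,bounds(c,m,.098)[0])
im=cv2.imread('pics/side1.png');cv2.imwrite('pics/side1c.png',cv2.resize(im[120:300,180:420],None,fx=3,fy=3))
```

```text
0.8167 [0.64065504 0.01105348 0.33409438] [ 0.53910865 -0.70890331  0.71608241] 0.03663183892032826
wrist [ 276  212   90   85 5671] [320.10985717 252.04408394] ((0.6401364207267761, 0.010188696905970573), 0.029215067625045776)
side [318 215  22  12 167] [328.71257485 220.31137725] ((0.6373458504676819, 0.0077896625734865665), 0.026313720270991325)
scene [308 250  21  12 174] [318.58045977 255.1954023 ] ((0.6475600004196167, 0.019029628485441208), 0.033487964421510696)
```

View pics/wrist1.png

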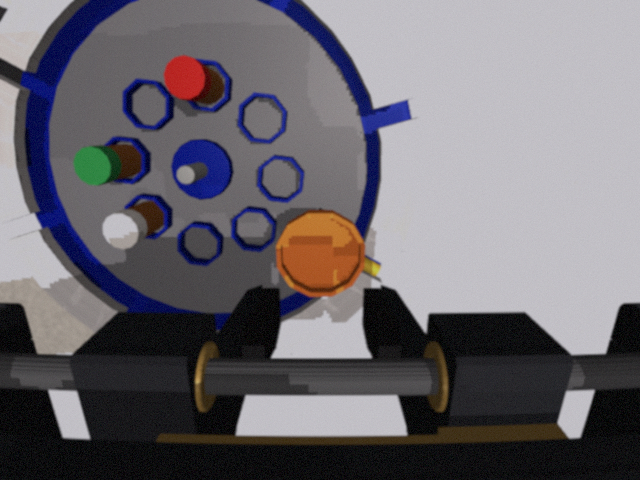

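View pics/side1c.png

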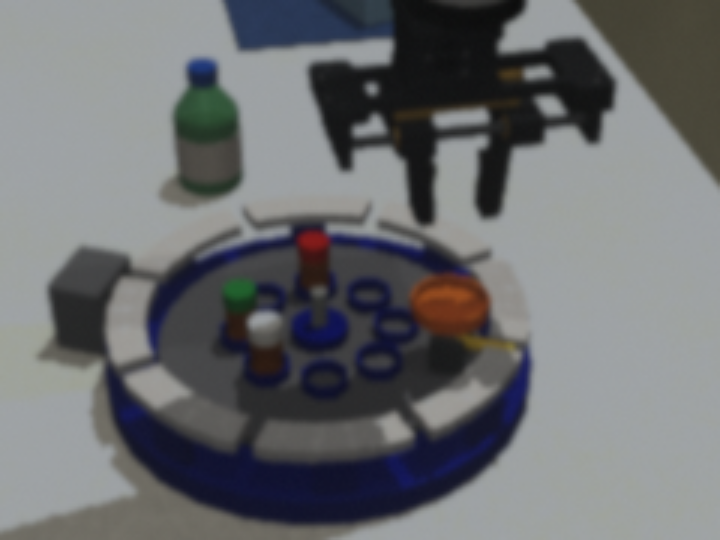

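The wrist view puts the cup at (0.640, 0.0102), rim circle r = 29 mm against 28 mm given. The side crop shows the fingers above the cup, still closing. I'll descend to just above the rim.

>>> move_arm:
  rows:
    - [[-0.02,-0.03,-0.5,0,0],[0,0,-0.5,0,0],[0,0,-0.5,0,0],[0,0,-0.4,0,0],[0,0,0,0,0],[0,0,0,0,0],[0,0,0,0,0],[0,0,0,0,0]]

```text
t: 1.63
position: [0.64, 0.0102, 0.2769]
tool_rot: [[-0.0, 1.0, 0.002], [1.0, 0.0, 0.0], [0.0, 0.002, -1.0]]
wrist_force: [0.1, 0.5, 0.5]
grip_width: 0.0005
```

Run:
```python
from h import *
im=imaging.snapshot('wrist'); a=im[200:440,160:480]
b=imaging.snapshot('side')[150:290,200:400]
c=imaging.snapshot('scene')[180:320,250:430]
cv2.imwrite('pics/w2.png',cv2.resize(a,None,fx=2,fy=2));cv2.imwrite('pics/s2.png',cv2.resize(np.hstack([b,c]),None,fx=2.1,fy=2.1))
```

```text
(no output)
```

View pics/w2.png

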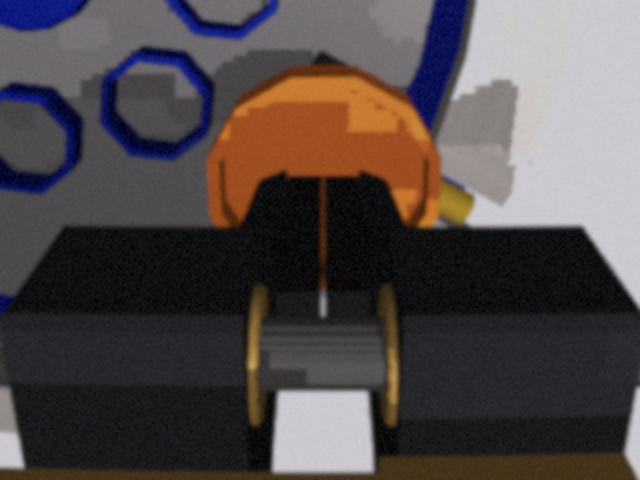

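View pics/s2.png

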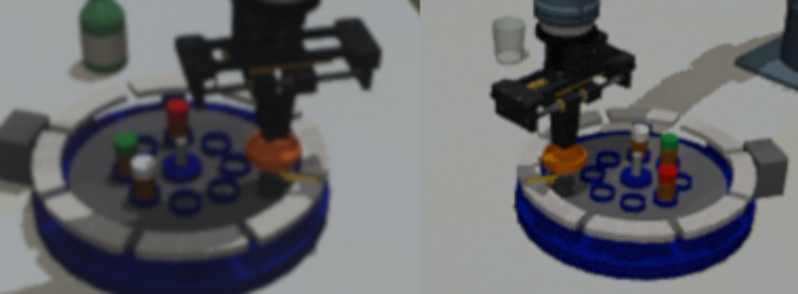

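The closed fingertips sit centred over the cup in all three views, with the tip at z ≈ 0.111. I'll go down into the cup and start pressing.

>>> move_arm:
  rows:
    - [[0,0,-0.25,0,0],[0,0,-0.25,0,0],[0,0,-0.2,0,0],[0,0,-0.1,0,0],[0,0,-0.1,0,0],[0,0,0,0,0],[0,0,0,0,0]]

```text
t: 2.37
position: [0.6395, 0.0102, 0.2488]
tool_rot: [[0.0, 1.0, -0.0], [1.0, -0.0, -0.0], [-0.0, -0.0, -1.0]]
wrist_force: [-1.9, -0.2, 6.2]
grip_width: 0.0005
```

>>> move_arm:
  rows:
    - [[0,0,-0.1,0,0],[0,0,-0.08,0,0],[0,0,0,0,0],[0,0,0,0,0]]

```text
t: 2.7
position: [0.6396, 0.0104, 0.2436]
tool_rot: [[-0.0, 1.0, -0.0], [1.0, 0.0, 0.0], [0.0, -0.0, -1.0]]
wrist_force: [-2.4, 0.4, 7.4]
grip_width: 0.0002
```

>>> move_arm:
  rows:
    - [[0,0,-0.05,0,0],[0,0,0,0,0],[0,0,0,0,0]]

```text
t: 2.95
position: [0.6396, 0.0104, 0.2424]
tool_rot: [[-0.0, 1.0, 0.0], [1.0, 0.0, 0.0], [0.0, 0.0, -1.0]]
wrist_force: [-1.9, 0.2, 8.4]
grip_width: 0.0004
```

Run:
```python
import numpy as np
A=np.array([.5525,.060]);r=.1003;a0=-29.5
p=A+r*np.array([np.cos(np.radians(a0)),np.sin(np.radians(a0))])
print(p)
for a in range(5,61,5):
    t=np.radians(a0-a);q=A+r*np.array([np.cos(t),np.sin(t)]);print(a,q.round(4),((q-p)/.03).round(2));p=q
```

```text
[0.63979668 0.01060992]
5 [0.6352 0.0032] [-0.15 -0.25]
10 [ 0.6299 -0.0038] [-0.18 -0.23]
15 [ 0.624  -0.0103] [-0.2  -0.22]
20 [ 0.6176 -0.0163] [-0.21 -0.2 ]
25 [ 0.6107 -0.0217] [-0.23 -0.18]
30 [ 0.6034 -0.0264] [-0.24 -0.16]
35 [ 0.5957 -0.0305] [-0.26 -0.14]
40 [ 0.5876 -0.0339] [-0.27 -0.11]
45 [ 0.5793 -0.0367] [-0.28 -0.09]
50 [ 0.5708 -0.0386] [-0.28 -0.07]
55 [ 0.5621 -0.0398] [-0.29 -0.04]
60 [ 0.5534 -0.0403] [-0.29 -0.02]
```

The plunger is pressed about 13.5 mm with a force of 8.4 N. That is deep enough to clear the ring without hitting the bottom stop hard. I'll turn about 25° slowly along the arc.

>>> move_arm:
  rows:
    - [[-0.07,-0.13,0,0,0],[-0.08,-0.12,0,0,0],[-0.09,-0.12,0,0,0],[-0.09,-0.11,0,0,0],[-0.1,-0.11,0,0,0],[-0.1,-0.11,0,0,0],[-0.1,-0.1,0,0,0],[-0.11,-0.1,0,0,0],[-0.11,-0.09,0,0,0],[-0.12,-0.09,0,0,0],[0,0,0,0,0]]

```text
t: 3.87
position: [0.6106, -0.0222, 0.2426]
tool_rot: [[0.0, 1.0, 0.001], [1.0, -0.0, 0.0], [0.0, 0.001, -1.0]]
wrist_force: [-1.4, 0.7, 8.3]
grip_width: 0.0001
```

Run:
```python
from h import *
o=status.get_obs();print(o['position'],o['wrist_force'])
im=imaging.snapshot('wrist'); cv2.imwrite('pics/w3.png',im)
b=imaging.snapshot('side')[150:290,200:400]
c=imaging.snapshot('scene')[180:320,250:430]
cv2.imwrite('pics/s3.png',cv2.resize(np.hstack([b,c]),None,fx=2.1,fy=2.1))
```

```text
[ 0.61057109 -0.0222322   0.24258505] [-1.39105704  0.72493202  8.33694905]
```

View pics/w3.png

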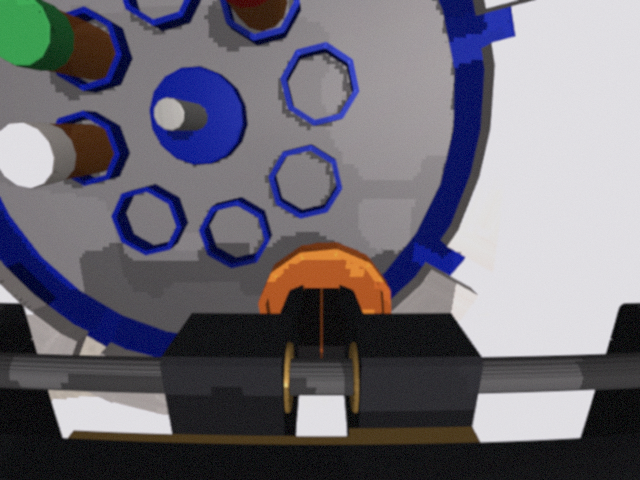

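View pics/s3.png

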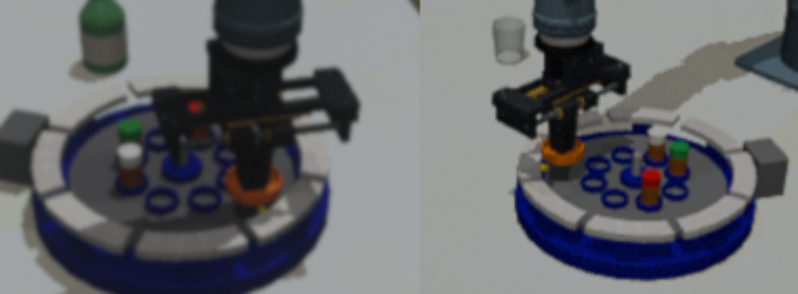

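The table follows, and the cup is still centred under the fingers at about 25°, with the start slot at (437,258) empty. I'll go on to about 37°, then ease up about 6 mm so the pin rides on the ring's underside.

>>> move_arm:
  rows:
    - [[-0.12,-0.08,0,0,0],[-0.12,-0.08,0,0,0],[-0.13,-0.07,0,0,0],[-0.13,-0.07,0,0,0],[-0.13,-0.06,0,0,0],[0,0,0,0,0],[0,0,0.1,0,0],[0,0,0.08,0,0],[0,0,0,0,0]]

```text
t: 4.77
position: [0.5916, -0.033, 0.2474]
tool_rot: [[-0.0, 1.0, 0.0], [1.0, 0.0, 0.0], [0.0, 0.0, -1.0]]
wrist_force: [0.2, 0.1, -0.4]
grip_width: 0.0005
```

The force has dropped to zero, so the pin is against the ring's underside and the fingertip is still inside the rim. I'll push on slowly.

>>> move_arm:
  rows:
    - [[-0.07,-0.03,0,0,0],[-0.07,-0.03,0,0,0],[-0.07,-0.03,0,0,0],[-0.07,-0.02,0,0,0],[-0.07,-0.02,0,0,0],[-0.07,-0.02,0,0,0],[-0.07,-0.02,0,0,0],[-0.07,-0.02,0,0,0]]

```text
t: 5.43
position: [0.5762, -0.0371, 0.2476]
tool_rot: [[-0.001, 1.0, 0.005], [1.0, 0.001, 0.002], [0.002, 0.005, -1.0]]
wrist_force: [6.3, 5.2, -3.2]
grip_width: 0.0003
```

Run:
```python
from h import *
o=status.get_obs();print(o['position'],o['wrist_force'])
im=imaging.snapshot('wrist'); cv2.imwrite('pics/w4.png',im)
b=imaging.snapshot('side')[150:290,200:400]
c=imaging.snapshot('scene')[180:320,250:430]
cv2.imwrite('pics/s4.png',cv2.resize(np.hstack([b,c]),None,fx=2.1,fy=2.1,interpolation=cv2.INTER_CUBIC))
```

```text
[ 0.57615886 -0.03706797  0.24759434] [ 6.34258744  5.24529292 -3.18085836]
```

View pics/w4.png

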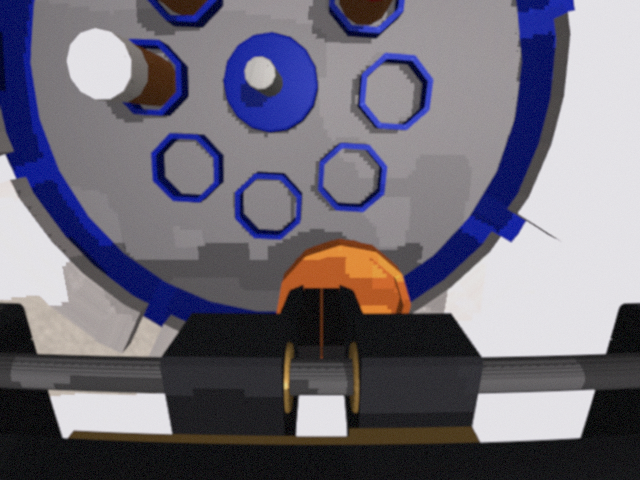

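View pics/s4.png

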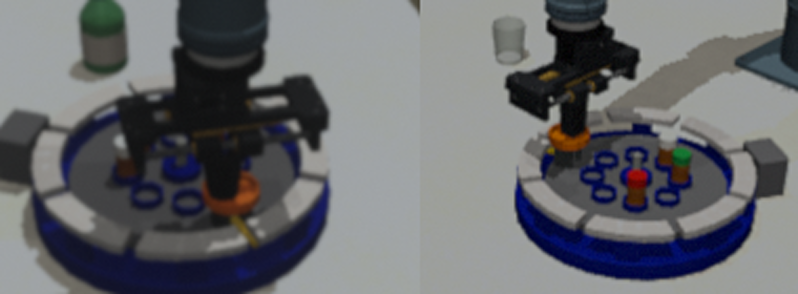

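The fingers are against the left wall of the cup, at about x = 285 in the wrist view. The side view shows the yellow pin near the next slot. I'll measure the table angle from the pocket rings.

```bash
cat >> h.py <<'E'
def pockets(im,o):
    c=cam('wrist',o); h=cv2.cvtColor(im,cv2.COLOR_BGR2HSV); b=cv2.inRange(h,(110,150,60),(130,255,255))
    cs,_=cv2.findContours(b,cv2.RETR_EXTERNAL,cv2.CHAIN_APPROX_NONE); out=[]
    for k in cs:
        x,y,w,hh=cv2.boundingRect(k)
        if cv2.contourArea(k)>500 and .85<w/hh<1.18 and w<130:
            P=np.array([ray(c,p[0],.044) for p in k])[:,:2].astype(np.float32)
            q,r=cv2.minEnclosingCircle(P); v=np.array(q)-[.5525,.060]
            out.append((round(np.degrees(np.arctan2(v[1],v[0])),1),round(float(np.hypot(*v)),4),round(r,4)))
    return out
E
python3 - <<'E'
from h import *
o=status.get_obs(); print('now',pockets(cv2.imread('pics/w4.png'),o))
o['position']=np.array([.649681,0,.40385]);print('start',pockets(cv2.imread('pics/wrist0.png'),o))
E
```

```text
now [(np.float64(-94.5), 0.0595, 0.0186), (np.float64(-49.4), 0.0589, 0.0181), (np.float64(-139.1), 0.06, 0.0192), (np.float64(-3.4), 0.0582, 0.0183), (np.float64(172.3), 0.0013, 0.0224)]
start [(np.float64(-96.3), 0.0587, 0.0178), (np.float64(-51.4), 0.0589, 0.0179), (np.float64(-7.2), 0.0596, 0.0175), (np.float64(23.6), 0.0006, 0.0221), (np.float64(37.2), 0.0593, 0.0178), (np.float64(127.1), 0.0584, 0.0179)]
```

The table has turned about 42–43°, so it is just short of the slot. I'll push a little further.

>>> move_arm:
  rows:
    - [[-0.07,-0.02,0,0,0],[-0.07,-0.02,0,0,0],[-0.07,-0.01,0,0,0],[0,0,0,0,0]]

```text
t: 5.92
position: [0.5687, -0.0391, 0.2479]
tool_rot: [[-0.001, 1.0, 0.002], [1.0, 0.001, 0.002], [0.002, 0.002, -1.0]]
wrist_force: [1.1, 5.0, 5.5]
grip_width: 0.0008
```

Run:
```python
from h import *
o=status.get_obs();im=imaging.snapshot('wrist'); cv2.imwrite('pics/w5.png',im);print(pockets(im,o))
b=imaging.snapshot('side')[180:280,240:370]
cv2.imwrite('pics/s5.png',cv2.resize(b,None,fx=5,fy=5,interpolation=cv2.INTER_CUBIC))
```

```text
[(np.float64(-98.2), 0.0592, 0.0184), (np.float64(-52.9), 0.0593, 0.0183), (np.float64(-143.4), 0.0588, 0.019), (np.float64(-8.5), 0.0599, 0.0185), (np.float64(83.6), 0.0005, 0.0225)]
```

View pics/s5.png

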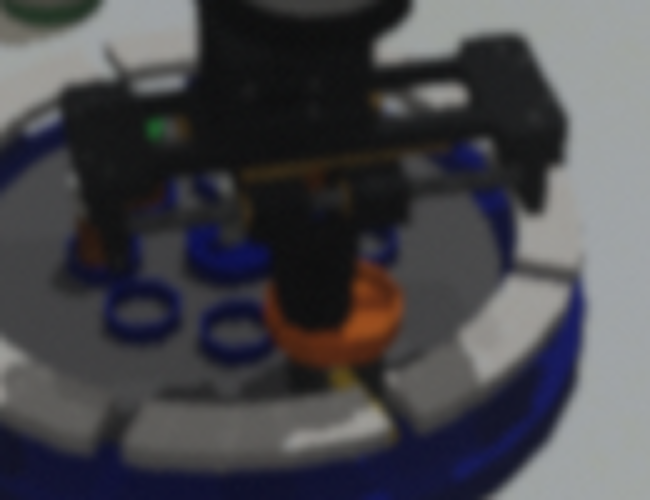

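The table has turned about 46.5° and the plunger now pushes up at 5.5 N, so the pin has snapped into the slot. I'll back off sideways slightly and let it rise with the finger.

>>> move_arm:
  rows:
    - [[0,0,0.1,0,0],[0.05,0,0.1,0,0],[0.05,0,0.1,0,0],[0.05,0.01,0.1,0,0],[0,0,0.1,0,0],[0,0,0.2,0,0],[0,0,0.3,0,0],[0,0,0.4,0,0],[0,0,0.5,0,0],[0,0,0.6,0,0],[0,0,0.6,0,0],[0,0,0,0,0]]

```text
t: 7.02
position: [0.5741, -0.0402, 0.3446]
tool_rot: [[0.0, 1.0, 0.006], [1.0, -0.0, -0.0], [-0.0, 0.006, -1.0]]
wrist_force: [-0.2, -0.7, 0.5]
grip_width: 0.0008
```

Run:
```python
from h import *
o=status.get_obs();im=imaging.snapshot('wrist'); cv2.imwrite('pics/w6.png',im);print(pockets(im,o))
m,s,ce=orange(im); print(s,bounds(cam('wrist',o),m,.098)[0])
b=imaging.snapshot('side')[150:290,200:400]
c=imaging.snapshot('scene')[180:320,250:430]
cv2.imwrite('pics/s6.png',cv2.resize(np.hstack([b,c]),None,fx=2.1,fy=2.1,interpolation=cv2.INTER_CUBIC))
```

```text
[(np.float64(-97.2), 0.0591, 0.0179), (np.float64(-52.6), 0.0591, 0.0176), (np.float64(-142.4), 0.0587, 0.0182), (np.float64(-7.6), 0.059, 0.0175), (np.float64(87.9), 0.0002, 0.022)]
[ 284  201   87   83 5245] ((0.5791094303131104, -0.037024207413196564), 0.029153915122151375)
```

View pics/w6.png

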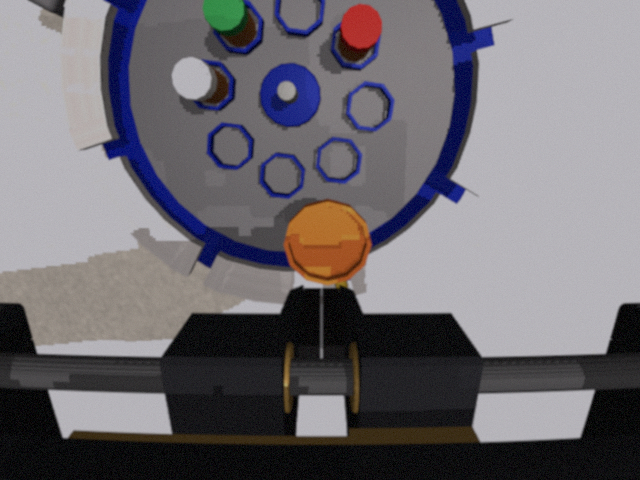

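View pics/s6.png

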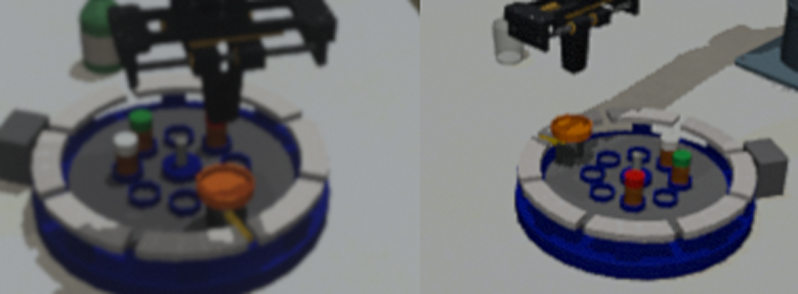

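The cup is up: its rim circle on the 98 mm plane has r = 29.15 mm, against 29.2 mm before pressing. Its bearing is -74.7°, a turn of about 45°, and the pin lies across the ring in the slot. The tubes stand upright. I'll move further clear and hand in.

>>> move_arm:
  rows:
    - [[0,0,0.8,0,0],[0,0,0.8,0,0],[0,0,0,0,0],[0,0,0,0,0],[0,0,0,0,0]]

```text
t: 7.58
position: [0.5724, -0.0399, 0.387]
tool_rot: [[-0.0, 1.0, -0.002], [1.0, 0.0, -0.0], [-0.0, -0.002, -1.0]]
wrist_force: [-0.5, -0.1, -0.3]
grip_width: 0.0007
```

Run:
```python
from h import *
from workcell import ticket
o=status.get_obs();im=imaging.snapshot('wrist');print(o['position'],o['wrist_force'],pockets(im,o))
m,s,ce=orange(im); print(bounds(cam('wrist',o),m,.098)[0])
print(ticket.finish_job())
```

```text
[ 0.57239308 -0.03986911  0.38696063] [-0.46498935 -0.10610951 -0.33223965] [(np.float64(-97.3), 0.0589, 0.0177), (np.float64(-52.5), 0.0593, 0.0174), (np.float64(-142.2), 0.0584, 0.0177), (np.float64(-7.5), 0.0592, 0.0175), (np.float64(8.3), 0.0003, 0.0219), (np.float64(82.2), 0.0587, 0.018)]
((0.5790351629257202, -0.03695560619235039), 0.02894323319196701)
the job is handed in; nothing more can be done
None
```

The carousel stands one slot clockwise of its start with the plunger back up, and the job was handed in at about 7.6 s. I pressed the plunger in about 13.5 mm with the closed fingertips and turned the table to about 37°. There I eased up so the pin rode under the ring, pushed on until it snapped into the next slot, and lifted clear.

What the last checks showed:
- **Turn:** the cup's bearing gives about 45.1° and the pocket rings about 45.8° from the start. The two differ by 0.7°, and both are within the 2.3° allowed.
- **Plunger:** the cup's rim has the same apparent size as before pressing, so it is fully up. The pin was seen lying in the slot.
- **Tubes:** they looked upright in their pockets in the last pictures. I judged this by eye and did not measure their tilt.
- **Bench items:** the gripper stayed well away from the bottle, tip box and beaker. I did not measure their positions.
- **Contact:** the wrist force was about 0 N, so the robot was touching nothing.

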